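# Shut and latch the instrument case

### The job

Put the drawing-instrument case in order where it lies: push its lid fully shut first, and only then flip both lever latches on its front over the lid so that each snaps into its latched position. Only push with the fingertips: do not lift or shove the case, and leave the other things on the desk alone.

Things in the scene. Friction and masses are not known exactly. Their poses are not given: they have to be found in the camera images.
- case: grey instrument case, loose on the desk, about 2 kg: stays put under a light push. 110 mm (x) by 210 mm (y), walls 45 mm high; shut, the lid's flat top is 65 mm above the desk. Origin: centre of its underside. +x points from its front (latches) to its back (lid hinge), away from the robot within 0.35 rad; z up.
- lid (a joint): the case's lid, as large as the case, 20 mm thick, hinged along the back top edge (axis along case y at x +55 mm, z 45 mm in the case frame). 0 = shut, grows as it opens; starts open by 0.7 to 1.15 rad. Its stiff hinge keeps it where it is left; about 3 N square on its outer face near the free edge moves it.
- lid_edge (a point): middle of the lid's free edge on its outer (top) face: 110 mm along the lid from the hinge axis and 20 mm above it; shut, at x -55, y 0, z 65 mm in the case frame. Axes turn with the lid: x from free edge to hinge, z out of the outer face.
- latch_left (a joint): left steel lever latch on the case's front. 0 = open: leans 0.7 rad from vertical away from the lid (case -x), bar 110 mm above the desk; 1.4 = latched: leans 0.7 rad over the lid, bar again 110 mm up. A spring holds it in either end position (about 3 N at the bar); dead centre is at 0.7 rad (upright), beyond it the lever snaps over by itself. Push it towards case +x.
- latch_left_bar (a point): centre of the left steel lever's cross bar (12 mm thick, 36 mm long along case y) at the lever's free end, 65 mm from its pivot; the lever is 14 mm wide. Pivot axis parallel to case y, at x -69 mm, y +60 mm, z 60 mm in the case frame. At dead centre the bar is 125 mm above the desk, at case x -69 mm.
- latch_right (a joint): right steel lever latch on the case's front. 0 = open: leans 0.7 rad from vertical away from the lid (case -x), bar 110 mm above the desk; 1.4 = latched: leans 0.7 rad over the lid, bar again 110 mm up. A spring holds it in either end position (about 3 N at the bar); dead centre is at 0.7 rad (upright), beyond it the lever snaps over by itself. Push it towards case +x.
- latch_right_bar (a point): centre of the right steel lever's cross bar (12 mm thick, 36 mm long along case y) at the lever's free end, 65 mm from its pivot; the lever is 14 mm wide. Pivot axis parallel to case y, at x -69 mm, y -60 mm, z 60 mm in the case frame. At dead centre the bar is 125 mm above the desk, at case x -69 mm.
- glue_stick: bystander: white glue stick standing beside the case's left end, 28 mm across, 85 mm tall; origin at the centre of its foot
- eraser: bystander: white eraser beside the case's right end, 55 x 24 x 14 mm; origin at the centre of its underside
- tape_roll: bystander: roll of tape lying behind the case, 64 mm across, 18 mm high; origin at the centre of its underside
- mouse: bystander: computer mouse, 105 x 60 x 32 mm; origin at the centre of its underside
- mug: bystander: blue mug, 76 mm across with a handle, 85 mm tall; origin at the centre of its foot
- flask: bystander: red flask, 60 mm across, 170 mm tall; origin at the centre of its foot
- calculator: bystander: pocket calculator, 140 x 75 x 15 mm; origin at the centre of its underside

How it is judged:
By the outcome, as a careful person would: the job done as asked, in the order asked, and still so for the second after the job is handed in, with the robot touching nothing.
It also fails if it takes over 48 s, if anything falls off the work surface, if the arm or the gripper's body presses on something with over 40 N, if the wrist force passes 120 N, or if a joint passes its speed limit or range.

### The arm

A 6-joint arm with a two-finger parallel gripper is mounted at the origin on the work surface. World frame = base frame: x ahead of the robot, y to its left, z up, the work surface at z = 0. Lengths are in m, angles in degrees, forces in N, time in s.
With the tool pointing down it reaches from about 0.4 to 0.825 m from the base axis. Payload 7 kg.
Tool frame: the origin (TCP) lies midway between the tips of the shut fingers; the grasp point (between the pads) lies 19 mm behind it; y points along the fingers, z is the direction in which the jaws open and shut, and the axes are right-handed (so a half turn about y gives the same grasp; the last joint's range is limited). The gripper opens to 88 mm and grips with 3 to 60 N. Pads are 19 mm wide; open, the fingers measure 130 mm over their backs; the gripper's body (78 mm by 193 mm) begins 47 mm behind the grasp point.
Start: joints at [82.626, 20.546, 0.682, 0, -70.136, -16.507], TCP at [0.273, 0.617, 0.227] pointing down, gripper open.
Joint ranges: [-176.03, 176.03], [-82.01, 121.73], [-58.28, 71.71], [-173.87, 95.51], [-174.79, -0.11], [-173.66, 173.66]. Speed limits (degrees/s): [136.94, 136.94, 172.46, 180, 180, 180].

### API

Orientations are given as [roll, pitch, yaw] about the fixed x, y, z axes, in that order (R = Rz(yaw) Ry(pitch) Rx(roll)).
In Python, from plant import ctrl gives the robot as it stands.
- The arm moves only by the tool step_arm, never from a script. Its argument "rows" is a list that holds one entry, the list of rows, each a list of 7 numbers: the gripper command: -1 is shut, 1 is fully open, values between are in proportion, then the shift along the world's x, y, z in cm, then the turn, a rotation vector about the world's x, y, z in degrees. In form: [[[fingers, tx, ty, tz, rx, ry, rz], ...]]. A call has 1 to 12 rows; each row shifts and turns the commanded pose from where the row before left it; what a row does not reach is not made up. A row lasts 1/8 s, in which the tool goes at most 62.5 mm and 10.7 degrees, less where a joint would pass 70% of its speed; a pose out of reach is approached as far as the arm can. A call is refused whole if a number of a shift passes 6.25 or a number of a turn 10.7, either way. A call with a gripper value outside its range is refused whole. The fingers move at their own pace and stop on an object; the grip force is fixed at half the most. Time passes only in rows, so rows that do not move let the fingers close. It gives the time, the measured TCP pose, the force and the opening at its end, in the units of the state.
- ctrl.get_obs(): the state, without advancing time (a new reading comes with each control period).
- ctrl.snapshot(name): name is "scene" or "top" or "wrist"; returns the picture (420x560x3 uint8, blue, green, red); there is no depth.
- ctrl.camera_params(name): a dict with "vertical_fov" (degrees; the focal length in pixels is half the picture's height over the tangent of half this angle, whatever the lens; pixels are square), "cx", "cy" (the principal point, pixels), "rvec" (rotation vector, rad) and "tvec" (3), from world to camera coordinates, as OpenCV has them. Camera axes: x right, y down, z forward; pixel columns grow to the right and rows downward; lengths in m; the calibration is good to about 2 mm. The wrist camera is an equidistant fisheye: a pixel r from the principal point sees the ray r / f radians off the axis. A picture is of the moment at which its call begins: read the wrist's pose just before it. camera_params takes no time and is no camera call; for the wrist camera it gives the pose at the moment of the call.
- ctrl.close_job(): hands the job in, once; it reports no verdict.
The state is a dict: "clock": time; "joint_pos": joint angles; "qvel": joint speeds; "tau": joint torques, N m; "tool_pos": TCP position; "orientation": TCP orientation; "force": force on the tool from outside, world axes, zero at the start; "moment": the same for the moment, N m; "opening": finger opening in m.
Only numpy, scipy, OpenCV 4.12 (cv2) and the standard library are available. Lean on these libraries where they do the work, as an engineer would, in place of code of your own. Each camera call takes 0.05 s, during which the arm holds its last target. There are 200 camera calls.

## Working session

There is one attempt and no reset: what is moved stays moved. The work goes in short steps, Python scripts to look and compute and a tool call to move; the robot and the scene stay as the last step left them, time stands still between calls to the robot, and variables do not carry over. Pictures are saved under pics/ and viewed, about 8 in all and at most 12, crops included, and the job is handed in when it is done.

Besides the shell and the picture viewer there is one more tool, called after "Request:" in YAML: its name, and indented under it one key for each argument. step_arm: Moves the arm, as the interface text tells. Its arguments: {"type":"object","properties":{"rows":{"type":"array"}},"required":["rows"]}

```bash
mkdir -p pics; ls; python3 - <<'E'
from plant import ctrl
import cv2
o=ctrl.get_obs();print(o)
for n in("scene","top"):
    cv2.imwrite(f"pics/{n}0.png",ctrl.snapshot(n));print(n,ctrl.camera_params(n))
E
```

```text
pics
{'clock': 0.0, 'joint_pos': array([ 8.26242777e+01,  2.05899520e+01,  6.33123990e-01, -2.13070974e-02,
       -7.01358451e+01, -1.65083120e+01]), 'qvel': array([ 0.04698415, -0.00596385, -0.07930241, -0.06953143, -0.00507769,
        0.03550463]), 'tau': array([ 1.20999443e-04, -5.82718849e+01,  2.93053758e+01,  6.99712381e+00,
        7.01902361e-03, -1.49023922e-04]), 'tool_pos': array([0.27310146, 0.61673783, 0.22563076]), 'orientation': array([-8.99054548e+01,  7.13179571e-03,  1.56108715e+02]), 'force': array([-0.46644241,  0.60023857,  0.81136438]), 'moment': array([-0.04248403,  0.08649162,  0.00304778]), 'opening': 0.08741701754582695}
scene {'vertical_fov': 46.38490812890577, 'cx': 285.22497113103935, 'cy': 210.3472441290867, 'rvec': array([ 1.96115387,  1.81785905, -0.53056499]), 'tvec': array([-0.04612099, -0.46003545,  1.74680399])}
top {'vertical_fov': 51.47071861150513, 'cx': 277.7972226726166, 'cy': 213.674188867455, 'rvec': array([ 2.15097476, -2.09547423,  0.20060696]), 'tvec': array([0.00186261, 0.60429   , 1.27199173])}
```

View pics/scene0.png

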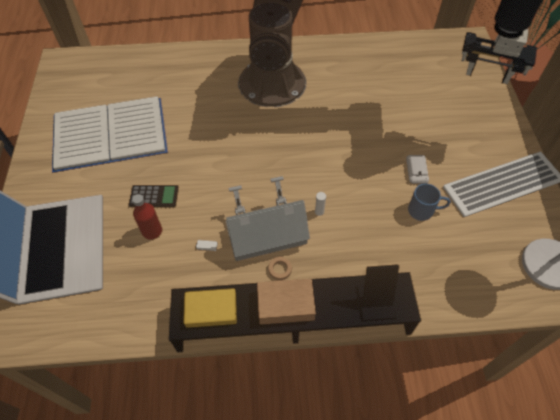

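View pics/top0.png

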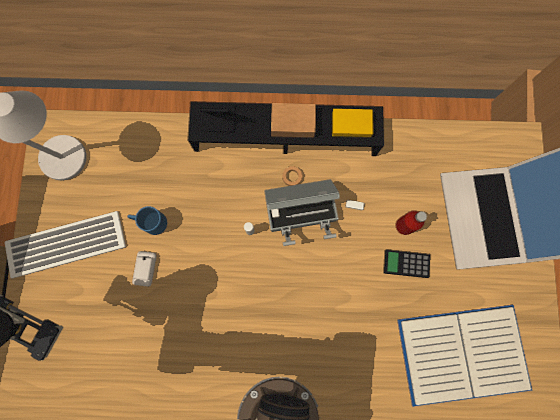

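The scene picture shows the case near (268,230) with both latches towards the robot. In the top view it spans (265..340,183..230), with the latches near (289,238) and (327,231), the glue stick at (249,229) and the eraser at (355,205). I'll zoom in on both views in one picture.

```bash
python3 - <<'E'
import cv2,numpy as np
a=cv2.imread("pics/top0.png")[165:255,240:370]; b=cv2.imread("pics/scene0.png")[170:265,215:335]
A=cv2.resize(a,(780,540),interpolation=cv2.INTER_CUBIC);
cv2.imwrite("pics/ta.png",A)
cv2.imwrite("pics/sb.png",cv2.resize(b,None,fx=6,fy=6,interpolation=cv2.INTER_CUBIC))
E
```

```text
(no output)
```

View pics/ta.png

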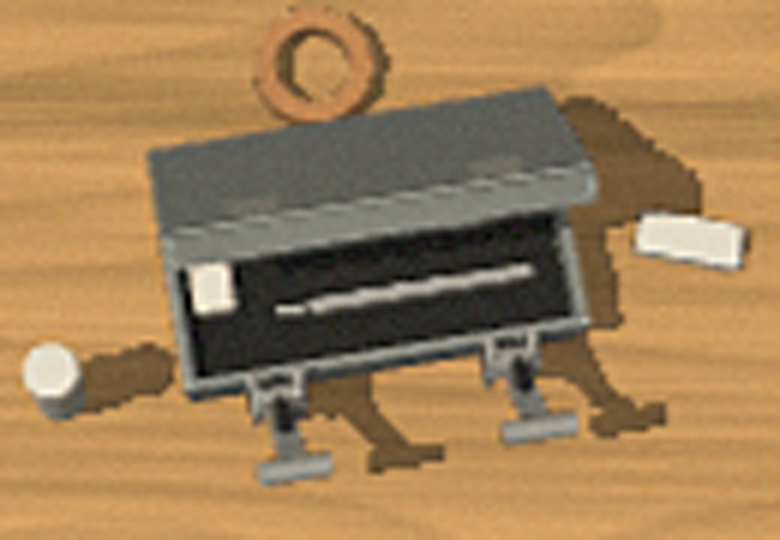

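View pics/sb.png

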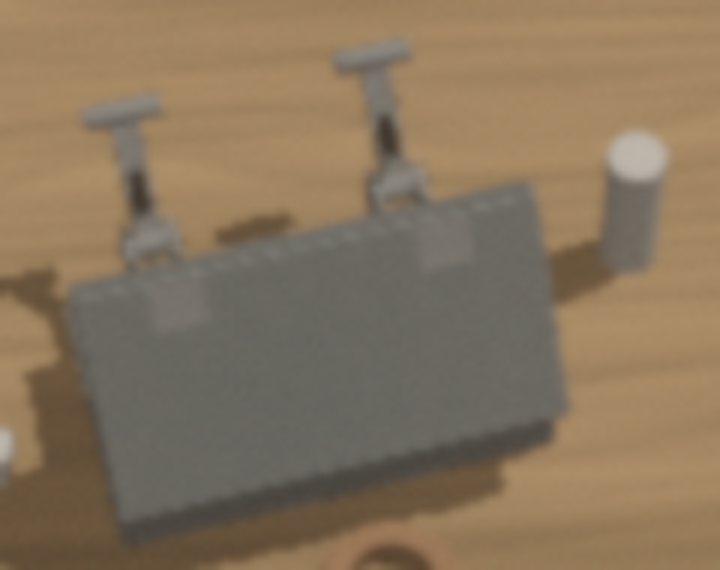

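The top crop shows the bars at (295,467) left and (540,427) right. The outer corners of the lid's free edge are at about (163,235) and (590,163), and the front wall's top corners at (190,390) and (590,322). The scene crop shows the bars at (372,55) left and (122,110) right, and the lid edge corners at (533,183) and (70,290).

```bash
cat >h.py <<'E'
import cv2,numpy as np
from plant import ctrl
def ray(n,u,v):
    p=ctrl.camera_params(n);f=210/np.tan(np.radians(p['vertical_fov']/2))
    R=cv2.Rodrigues(p['rvec'])[0];d=R.T@np.array([(u-p['cx'])/f,(v-p['cy'])/f,1]);return -R.T@p['tvec'],d/np.linalg.norm(d)
def plane(n,u,v,z):
    c,d=ray(n,u,v);return c+d*(z-c[2])/d[2]
def tri(a,b):
    (c,d),(e,g)=ray('top',*a),ray('scene',*b)
    s=np.linalg.lstsq(np.c_[d,-g],e-c,rcond=None)[0];p,q=c+d*s[0],e+g*s[1]
    return (p+q)/2,np.linalg.norm(p-q)
E
python3 - <<'E'
from h import *
np.set_printoptions(precision=4,suppress=True)
T=lambda x,y:(240+(x+.5)/6-.5,165+(y+.5)/6-.5)
S=lambda x,y:(215+(x+.5)/6-.5,170+(y+.5)/6-.5)
for n,t,s,z in[('barL',(295,467),(372,55),.113),('barR',(540,427),(122,110),.113)]:
    print(n,tri(T(*t),S(*s)),plane('top',*T(*t),z),plane('scene',*S(*s),z))
for n,t,s in[('lidL',(163,235),(533,183)),('lidR',(590,163),(70,290))]:print(n,tri(T(*t),S(*s)))
for t in[(190,390),(590,322)]:print('front',plane('top',*T(*t),.045))
bl,br=[plane('top',*T(*t),.113) for t in((295,467),(540,427))]
v=bl-br;yaw=np.arctan2(-v[0],v[1]);print('yaw',np.degrees(yaw),np.linalg.norm(v))
ex=np.array([np.cos(yaw),np.sin(yaw),0]);o=(bl+br)/2+ex*(.069+.0419);o[2]=0;print('origin',o)
for t,s in[((163,235),(533,183)),((590,163),(70,290))]:
    p=tri(T(*t),S(*s))[0]-o;print('case frame',p@ex,-p[0]*ex[1]+p[1]*ex[0],p[2])
print('glue',plane('top',*T(50,370),.085),'tape',plane('top',*T(320,65),.018))
E
```

```text
barL (array([ 0.5104, -0.0167,  0.109 ]), np.float64(0.0008796055391049785)) [ 0.5099 -0.0162  0.113 ] [ 0.5133 -0.0173  0.113 ]
barR (array([ 0.533 , -0.1346,  0.1087]), np.float64(0.00046279969711084524)) [ 0.5324 -0.1338  0.113 ] [ 0.536  -0.1345  0.113 ]
lidL (array([0.6144, 0.0486, 0.1487]), np.float64(0.002278377106307173))
lidR (array([ 0.6549, -0.1546,  0.1491]), np.float64(0.003270808397062765))
front [0.5563 0.0364 0.045 ]
front [ 0.5969 -0.1674  0.045 ]
yaw 10.814973732018329 0.11978678604766538
origin [ 0.6301 -0.0542  0.    ]
case frame 0.003917251394885148 0.1038699682140942 0.14871436059162224
case frame 0.005572559243065641 -0.10324387930933655 0.14912303607853938
glue [0.5584 0.1053 0.085 ] tape [ 0.737  -0.0273  0.018 ]
```

Request:
step_arm:
  rows:
    - [[-1, 2.5, -4.15, 0, 0, 0, 3.5], [-1, 2.5, -4.15, 0, 0, 0, 3.5], [-1, 2.5, -4.15, 0, 0, 0, 3.5], [-1, 2.5, -4.15, 0, 0, 0, 3.5], [-1, 2.5, -4.15, 0, 0, 0, 3.5], [-1, 2.5, -4.15, 0, 0, 0, 3.5], [-1, 2.5, -4.15, 0, 0, 0, 3.5], [-1, 2.5, -4.15, 0, 0, 0, 3.5], [-1, 2.5, -4.15, 0, 0, 0, 3.5], [-1, 2.5, -4.15, 0, 0, 0, 3.2], [-1, 2.5, -4.15, 0, 0, 0, 0], [-1, 2.5, -4.15, 0, 0, 0, 0]]

```text
clock: 1.6
tool_pos: [0.5737, 0.1177, 0.2263]
orientation: [-90.0, -0.0, -169.2]
force: [2.2, 0.3, -0.0]
opening: 0.0007
```

Request:
step_arm:
  rows:
    - [[-1, 2.5, -4.15, 0, 0, 0, 0], [-1, 2.5, -4.15, 0, 0, 0, 0], [-1, 2.5, -4.15, 0, 0, 0, 0], [-1, 2.5, -4.15, 0, 0, 0, 0], [-1, 0, 0, 0, 0, 0, 0], [-1, 0, 0, 0, 0, 0, 0]]

```text
clock: 2.35
tool_pos: [0.6729, -0.047, 0.2258]
orientation: [-90.0, -0.1, -169.2]
force: [0.6, 1.4, 0.5]
opening: 0.0004
```

Request:
step_arm:
  rows:
    - [[-1, -0.57, -0.11, -3.5, 0, 0, 0], [-1, -0.57, -0.11, -3.5, 0, 0, 0], [-1, -0.72, -0.14, -2.1, 0, 0, 0], [-1, -0.59, -0.11, -0.4, 0, 0, 0], [-1, -0.59, -0.11, -0.4, 0, 0, 0], [-1, 0, 0, 0, 0, 0, 0]]

```text
clock: 3.1
tool_pos: [0.6429, -0.0522, 0.1286]
orientation: [-90.0, 0.1, -169.2]
force: [-0.1, 0.5, 0.3]
opening: 0.0004
```

Request:
step_arm:
  rows:
    - [[-1, -0.75, -0.14, -0.6, 0, 0, 0], [-1, -0.75, -0.14, -0.6, 0, 0, 0], [-1, 0, 0, 0, 0, 0, 0]]

```text
clock: 3.48
tool_pos: [0.6266, -0.0558, 0.1149]
orientation: [-90.0, -0.1, -169.2]
force: [-0.4, 0.0, -0.0]
opening: 0.0005
```

```bash
python3 - <<'E'
from h import *
b=ctrl.snapshot("scene")[150:275,205:345];a=ctrl.snapshot("top")[150:275,230:370]
cv2.imwrite("pics/c1.png",cv2.resize(np.hstack([b,a]),None,fx=2.8,fy=2.8,interpolation=cv2.INTER_CUBIC))
E
```

```text
(no output)
```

View pics/c1.png

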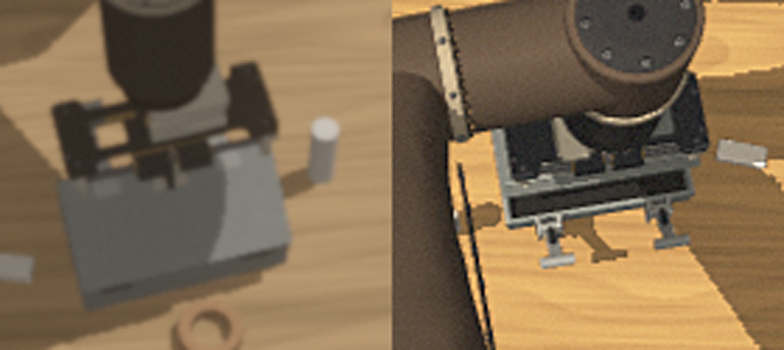

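The fingertips at (170,180) are on the lid near its free edge, and the lid has come partly down. The case and glue stick look unmoved. I'll continue the arc.

Request:
step_arm:
  rows:
    - [[-1, -0.62, -0.12, -0.73, 0, 0, 0], [-1, -0.62, -0.12, -0.73, 0, 0, 0], [-1, -0.46, -0.09, -0.85, 0, 0, 0], [-1, -0.46, -0.09, -0.85, 0, 0, 0], [-1, -0.33, -0.06, -0.9, 0, 0, 0], [-1, -0.1, -0.0, -0.5, 0, 0, 0], [-1, 0, 0, 0, 0, 0, 0]]

```text
clock: 4.45
tool_pos: [0.6013, -0.0602, 0.0692]
orientation: [-90.0, -0.1, -169.2]
force: [-0.0, 0.5, 0.0]
opening: 0.0005
```

Request:
step_arm:
  rows:
    - [[-1, 0, 0, -0.25, 0, 0, 0], [-1, 0, 0, -0.25, 0, 0, 0], [-1, 0, 0, 0, 0, 0, 0]]

```text
clock: 4.82
tool_pos: [0.6017, -0.0602, 0.0653]
orientation: [-90.0, -0.0, -169.2]
force: [-2.4, -0.0, 5.0]
opening: 0.0003
```

Request:
step_arm:
  rows:
    - [[-1, 0, 0, -0.15, 0, 0, 0], [-1, 0, 0, -0.1, 0, 0, 0], [-1, 0, 0, 0, 0, 0, 0]]

```text
clock: 5.2
tool_pos: [0.6018, -0.0602, 0.065]
orientation: [-90.0, 0.0, -169.1]
force: [-10.4, 2.5, 22.5]
opening: 0.0003
```

Request:
step_arm:
  rows:
    - [[-1, 0, 0, 1.5, 0, 0, 0], [-1, 0, 0, 6, 0, 0, 0], [-1, 0, 0, 6, 0, 0, 0], [-1, -4, 1.3, 0, 0, 0, 0], [-1, -4, 1.3, 0, 0, 0, 0], [-1, -4.2, 1.2, 0, 0, 0, 0], [-1, 0, 0, 0, 0, 0, 0], [-1, 0, 0, 0, 0, 0, 0]]

```text
clock: 6.2
tool_pos: [0.4806, -0.0219, 0.1982]
orientation: [-90.0, 0.1, -169.1]
force: [0.7, 0.4, -0.2]
opening: 0.0005
```

```bash
python3 - <<'E'
from h import *
print(ctrl.get_obs()['force'])
b=ctrl.snapshot("scene")[150:275,205:345];a=ctrl.snapshot("top")[150:275,230:370]
cv2.imwrite("pics/c2.png",cv2.resize(np.hstack([b,a]),None,fx=2.8,fy=2.8,interpolation=cv2.INTER_CUBIC))
E
```

```text
[ 0.68505041  0.36915008 -0.2313781 ]
```

View pics/c2.png

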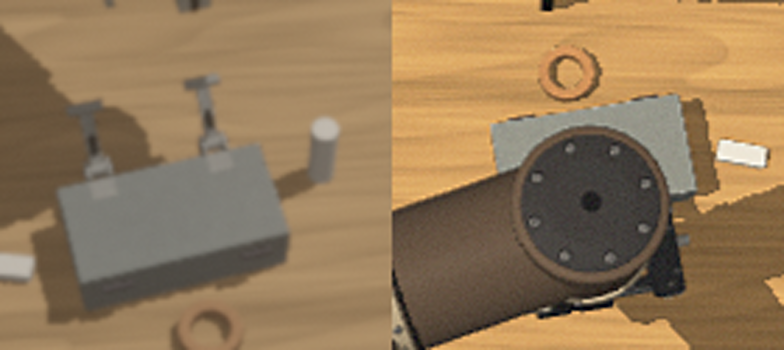

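The lid is flat and shut. The bars are still at (202,83) and (85,107) in the scene view, and nothing else has moved. Next I'll flip the left latch.

Request:
step_arm:
  rows:
    - [[-1, 0, 0, -5, 0, 0, 0], [-1, 0, 0, -4.8, 0, 0, 0], [-1, 0.8, 0.15, 0, 0, 0, 0], [-1, 0.8, 0.15, 0, 0, 0, 0], [-1, 0.8, 0.15, 0, 0, 0, 0], [-1, 0, 0, 0, 0, 0, 0]]

```text
clock: 7.05
tool_pos: [0.5056, -0.0177, 0.1014]
orientation: [-90.0, 0.1, -169.2]
force: [-3.3, -2.6, 2.4]
opening: 0.0006
```

Request:
step_arm:
  rows:
    - [[-1, 0.8, 0.15, 0, 0, 0, 0], [-1, 0.8, 0.15, 0.1, 0, 0, 0], [-1, 0, 0, 0, 0, 0, 0]]

```text
clock: 7.42
tool_pos: [0.5215, -0.0143, 0.1012]
orientation: [-90.0, 0.1, -169.2]
force: [-0.3, 0.5, -0.3]
opening: 0.0001
```

Request:
step_arm:
  rows:
    - [[-1, 0.8, 0.15, 0.2, 0, 0, 0], [-1, 0.8, 0.15, 0.2, 0, 0, 0], [-1, 0.6, 0.11, 0, 0, 0, 0], [-1, 0, 0, 0, 0, 0, 0]]

```text
clock: 7.92
tool_pos: [0.5426, -0.0105, 0.1043]
orientation: [-90.0, 0.0, -169.2]
force: [-0.3, 0.8, 0.3]
opening: 0.0004
```

Request:
step_arm:
  rows:
    - [[-1, -5.9, -1.1, 0, 0, 0, 0], [-1, 0, 0, 4.5, 0, 0, 0], [-1, 0, 0, 4.5, 0, 0, 0], [-1, 0.9, -5.9, 0, 0, 0, 0], [-1, 0.9, -5.9, 0, 0, 0, 0], [-1, 0, 0, 0, 0, 0, 0], [-1, 0, 0, 0, 0, 0, 0]]

```text
clock: 8.8
tool_pos: [0.5006, -0.1398, 0.1942]
orientation: [-90.0, -0.0, -169.3]
force: [0.3, 0.6, 0.4]
opening: 0.0007
```

```bash
python3 - <<'E'
from h import *
b=ctrl.snapshot("scene")[150:275,205:345];a=ctrl.snapshot("top")[150:275,230:370]
cv2.imwrite("pics/c3.png",cv2.resize(np.hstack([b,a]),None,fx=2.8,fy=2.8,interpolation=cv2.INTER_CUBIC))
E
```

```text
(no output)
```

View pics/c3.png

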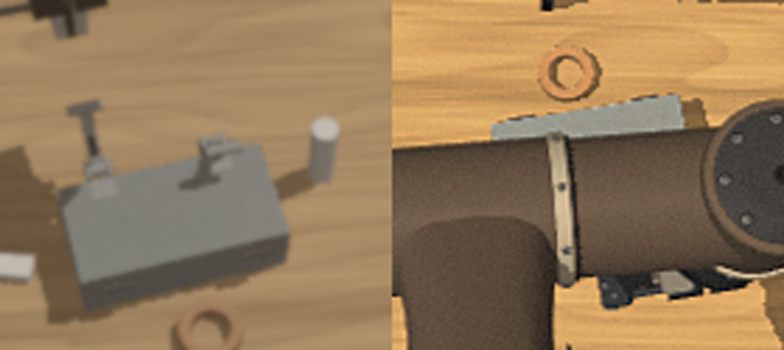

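The left lever now leans over the lid, with its bar at about (225,145). The right lever is still open with its bar at (85,107), and the case hasn't moved. Now the right latch gets the same push.

Request:
step_arm:
  rows:
    - [[-1, 0, 0, -5, 0, 0, 0], [-1, 0, 0, -4.4, 0, 0, 0], [-1, 0.8, 0.15, 0, 0, 0, 0], [-1, 0.8, 0.15, 0, 0, 0, 0], [-1, 0.8, 0.15, 0, 0, 0, 0], [-1, 0.8, 0.15, 0, 0, 0, 0], [-1, 0.8, 0.15, 0.1, 0, 0, 0], [-1, 0.8, 0.15, 0.2, 0, 0, 0], [-1, 0.8, 0.15, 0.2, 0, 0, 0], [-1, 0.8, 0.15, 0, 0, 0, 0], [-1, 0, 0, 0, 0, 0, 0]]

```text
clock: 10.28
tool_pos: [0.5658, -0.1274, 0.1053]
orientation: [-90.0, 0.0, -169.2]
force: [-0.4, 0.2, -0.1]
opening: 0.0006
```

Request:
step_arm:
  rows:
    - [[-1, -5.9, -1.1, 0, 0, 0, 0], [-1, 0, 0, 5, 0, 0, 0], [-1, 0, 0, 5, 0, 0, 0], [-1, -1, -6, 0, 0, 0, 0], [-1, -1, -6, 0, 0, 0, 0], [-1, -1, -6, 0, 0, 0, 0], [-1, -1, -6, 0, 0, 0, 0], [-1, 0, 0, 0, 0, 0, 0], [-1, 0, 0, 0, 0, 0, 0]]

```text
clock: 11.4
tool_pos: [0.4655, -0.3786, 0.2049]
orientation: [-90.0, -0.0, -169.3]
force: [1.3, -0.6, 0.7]
opening: 0.0005
```

```bash
python3 - <<'E'
from h import *
print(ctrl.get_obs()['force'])
b=ctrl.snapshot("scene")[150:275,205:345];a=ctrl.snapshot("top")[150:275,230:370]
cv2.imwrite("pics/c4.png",cv2.resize(np.hstack([b,a]),None,fx=2.8,fy=2.8,interpolation=cv2.INTER_CUBIC))
E
```

```text
[ 1.29340939 -0.58834155  0.72985762]
```

View pics/c4.png

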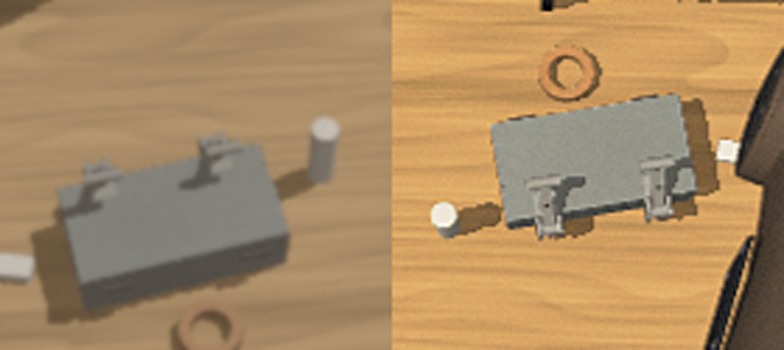

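Both levers now lean over the shut lid; in the top view their bars are at about (547,182) and (657,162). The case, glue stick, eraser and tape are in place. One numeric check, then I'll hand in.

```bash
python3 - <<'E'
from h import *
y=np.radians(10.8);R=np.array([[np.cos(y),np.sin(y)],[-np.sin(y),np.cos(y)]])
for u,v in((547,182),(657,162)):print((R@(plane('top',230+(u-392)/2.8,150+v/2.8,.113)[:2]-[.630,-.054])).round(4))
ctrl.close_job()
E
```

```text
[-0.03   0.056]
[-0.0276 -0.061 ]
the job is handed in; nothing more can be done
```

The lid is fully shut and both latches are snapped over it, closed in the order asked. I handed the job in at about 11.5 s of the 48 s limit.

- **Lid:** I pushed it down with the shut fingertips along its arc until it met a hard stop. The tip was then 65 mm above the desk, matching the lid's shut height, and the force was about 22 N down and 10 N sideways.
- **Latches:** I then pushed the left lever past dead centre, then the right. In the last picture the bars are at case x −30 mm and −28 mm; the expected latched position is about −27 mm.
- **Surroundings:** In that picture the case, glue stick, eraser (partly behind the arm) and tape roll show no visible shift. I didn't check the mouse, mug, flask or calculator again, but the arm didn't go down near them.
- **End state:** The arm was clear of everything and the force reading was down to sensor noise. None of the checks I made failed or disagreed.

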